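# Open the purge unit's gas arm and hold it up for a seal change

## Task

We are about to change the seal on the purge unit: first stand the short open steel cup upright inside the painted ring on the bench, to take the old seal, and let go of it. Then pull the spring latch of the gas arm sideways by its upright grip, toward its coil spring, lift the arm off its ball port until its socket is a good 10 cm above the ball, and finish there, still holding the arm up, so that a colleague can reach the port. Leave everything else on the bench where it is.

Things in the scene. Friction and masses are not known exactly. Their poses are not given: they have to be found in the camera images.
- port: purge unit fixed to the bench: low pale casing 330 x 120 mm, top 60 mm high, with the ball port on it. Origin on the bench right below the ball; +z up, +x along the casing and gas arm from ball to hinge (casing x -65 to +265 mm, y -60 to +60 mm), +y the side of the coil spring and latch leg, to which the latch is pulled
- ball (a point): centre of the steel ball of the port, 32 mm in diameter, 99 mm above the bench. A shoulder of 16 mm radius sits under it, and the latch's tooth reaches below this shoulder
- gas_arm: aluminium gas arm with all it carries (latch too), 32 mm wide, 240 mm long, about 0.35 kg. Origin on its hinge axis: 210 mm from the ball along the port's +x, 105 mm above the bench; axis along the port's y. Axes as the port's when down; the ball end lifts as it turns about +y (0 to 1.1 rad). It cannot lift while the latch is home, and falls shut when let go
- socket (a point): centre of the socket in the gas arm's round head (54 mm across); coincides with the ball's centre while the arm is down, and moves with the arm (210 mm from the hinge axis)
- latch (a joint): travel of the steel latch along the arm's +y, 0 (home, locked) to 0.014 m. Its spring resists with 4.8 N at home, 10.4 N at full travel, and returns it when let go. The tooth clears the ball's shoulder from 0.009 m on; keep the latch pulled past that while the arm begins to lift
- latch_grip (a point): grip centre of the latch's upright steel tab, above the ball, 160 mm over the bench when the arm is down. Tab 14 mm thick along y (pinch there), 28 mm wide along x; top 21 mm above this point, slide plate 29 mm below. Pull along +y, then lift the arm by it along its arc (starts 210 mm before and 55 mm above the hinge axis); the tab leans toward the hinge and can turn between level fingers
- cup: same cup as cup_center, origin at the centre of its underside
- cup_center (a point): centre, half-way up, of the short open stainless cup: 50 mm across, 45 mm high, wall 3 mm, standing on the bench (centre 22.5 mm up), about 90 g. It stands at one of three places, with the beaker and the jar at the others, about 15 cm apart
- spot_center (a point): centre, on the bench, of the ring painted in white on the black bench, inner diameter 96 mm, flat; nothing stands in it
- beaker_mid (a point): bystander, not to be moved: tall open steel beaker, 62 mm across and 95 mm high, taller and wider than the cup; the point is at its centre
- jar_mid (a point): bystander, not to be moved: lidded amber glass jar, 56 mm across, 75 mm high; the point is at its centre
- bottle_mid (a point): bystander, not to be moved: amber solvent bottle, 66 mm across, 170 mm high; the point is at its centre
- wrench_mid (a point): bystander, not to be moved: flat wrench, 160 mm long, lying on the bench; the point is at its centre
- vial_mid (a point): bystander, not to be moved: small capped glass vial, 22 mm across, 42 mm high, standing on top of the purge unit's casing beside the gas arm, between ball and hinge, on the side away from the latch leg; the point is at its centre
- mouse_mid (a point): bystander, not to be moved: grey computer mouse, 100 x 58 x 30 mm; the point is at its centre
There are look-alikes about, which are no part of the job. What is shaped like the cup but green is not meant.

How it is judged:
By the outcome, as a careful person would: the job done as asked, in the order asked, and still so for the second after the job is handed in, while the arm keeps its last pose, push and grip.
It also fails if it takes over 56 s, if anything falls off the work surface, if the arm or the gripper's body presses on something with over 40 N, if the wrist force passes 120 N, or if a joint passes its speed limit or range.

## Robot

A 7-joint arm with a two-finger parallel gripper is mounted at the origin on the work surface. World frame = base frame: x ahead of the robot, y to its left, z up, the work surface at z = 0. Lengths are in mm, angles in rad, forces in N, time in s.
With the tool pointing down it reaches from about 425 to 825 mm from the base axis. Payload 3.6 kg.
Tool frame: the origin (TCP) lies at the very end of the fingers, on their centre line; the grasp point (between the pads) lies 19 mm behind it; z points along the fingers, y is the line along which they close (so a half turn about z gives the same grasp; the last joint's range is limited). The gripper opens to 93 mm and grips with 3 to 60 N. Pads are 15 mm wide; open, the fingers measure 128 mm over their backs; the gripper's body (75 mm by 188 mm) begins 65 mm behind the grasp point.
Start: joints at [1.252, 0.615, -0.013, 1.423, 0.008, 1.103, -0.04], TCP at [187.002, -622.489, 218.64] pointing down, gripper open.
Joint ranges: [-3.12, 3.12], [-0.3, 2.06], [-1.34, 1.32], [0.26, 2.42], [-1.36, 4.5], [0.01, 1.98], [-2.84, 2.84]. Speed limits (rad/s): [2.79, 2.79, 3.14, 3.14, 3.14, 3.14, 3.14].

## Interface

Orientations are given as a unit quaternion [w, x, y, z].
In Python, from cell import manip gives the robot as it stands. Calls block until the motion is done:
- manip.move_pose(position, orientation): joint-space move of the TCP to a pose.
- manip.line_to(position, attitude=None, max_speed=150): straight line of the TCP; attitude=None keeps the orientation; max_speed is the mean speed in mm/s.
- manip.movej(angles): joint-space move.
- manip.grip(opening, grasp_force=None): finger opening in mm; grasp_force is the grip in N (None keeps the last); returns when the fingers have stopped.
- manip.hold(seconds).
- manip.solve_ik(position, orientation): joint angles nearest the present ones, or None.
- manip.read_state(): the state.
- manip.grab_frame(name): name is "side" or "top" or "wrist"; returns a dict with "image" (420x560x3 uint8, red, green, blue), "K" (3x3 intrinsics, pixels), "world_to_cam" (4x4, takes a point from world to camera coordinates). Camera axes: x right, y up, looking along -z (the intrinsics and any distortion apply to the point x, -y, -z); pixel columns grow to the right and rows downward; lengths in mm; the calibration is good to about 2 mm. A picture is of the moment at which its call begins. There is no depth.
A pose or a line that the arm cannot do raises manip.IKError and nothing moves.
- manip.finish_job(): hands the job in; it is judged then, once.
Trained networks look in the newest picture that a camera, given by its name, has taken for a name from the list of things; names that differ only in an ending like _2 or _b are one class to them, and where a whole thing is asked for, a point or a joint stands for the part that bears it (a point fixed in the world has none). Each returns a list of dicts, best first, with "confidence" (0 to 1); they miss things now and then, are a little off and sometimes report something else, mostly with a low value. They report only what shows in the picture. A call takes as long as a camera call. They do not tell look-alikes from the thing itself.
- manip.look_for(label, camera): "bbox" ([centre column, centre row, width, height] in pixels, round what is visible of it).
- manip.landmark_of(label, camera): "location" ([column, row] in pixels: a listed point, or the origin of a listed thing).
The state is a dict: "time_s": time; "joint_positions": joint angles; "qvel": joint speeds; "tau": joint torques, N m; "tcp_pos": TCP position; "tcp_rot": TCP orientation; "force": force on the tool from outside, world axes, zero at the start; "moment": the same for the moment, N m; "gripper_width": finger opening in mm; "grasp_force": force on a finger pad.
Only numpy, scipy, OpenCV 4.12 (cv2) and the standard library are available. Lean on these libraries where they do the work, as an engineer would, in place of code of your own. Each camera call takes 0.05 s, during which the arm holds its last target. There are 200 camera calls.

## Working session

There is one attempt and no reset: what is moved stays moved. The work goes in short steps, each a Python script; the robot and the scene stay as the last script left them, time stands still between calls to the robot, and variables do not carry over. Pictures are saved under pics/ and viewed, at most 10 in all, crops included, and the job is handed in when it is done.

```bash
ls; mkdir -p pics; cat > h.py <<'E'
import numpy as np, cv2
from cell import manip
def ray(f,px):
    K=np.array(f["K"]);T=np.array(f["world_to_cam"]);R=T[:3,:3]
    d=np.linalg.inv(K)@np.array([px[0],px[1],1.]);d=np.array([d[0],-d[1],-d[2]])
    return -R.T@T[:3,3],R.T@d
def onz(f,px,z):
    o,d=ray(f,px);return o+d*(z-o[2])/d[2]
def proj(f,p):
    T=np.array(f["world_to_cam"]);c=T[:3,:3]@np.array(p,float)+T[:3,3]
    q=np.array(f["K"])@np.array([c[0],-c[1],-c[2]]);return q[:2]/q[2]
def tri(rs):
    A=0;b=0
    for o,d in rs:
        d=d/np.linalg.norm(d);P=np.eye(3)-np.outer(d,d);A=A+P;b=b+P@o
    return np.linalg.solve(A,b)
def save(f,n,box=None,s=1):
    im=f["image"][...,::-1]
    if box: im=im[box[1]:box[3],box[0]:box[2]]
    cv2.imwrite("pics/"+n,cv2.resize(im,None,fx=s,fy=s,interpolation=cv2.INTER_CUBIC))
E
python3 - <<'E'
from h import *
F={c:manip.grab_frame(c) for c in("top","side")}
for c in F: save(F[c],c+"0.png",s=1.4); print(c,{k:v for k,v in F[c].items() if k!="image"})
Z=dict(ball=99,latch_grip=160,cup_center=22.5,spot_center=0,gas_arm=105,beaker_mid=47.5,jar_mid=37.5,bottle_mid=85,wrench_mid=4,vial_mid=81,mouse_mid=15,port=0)
for n,z in Z.items():
  for c in F:
    for r in manip.landmark_of(n,c)[:3]:
      print(n,c,round(r["confidence"],2),np.round(r["location"]),onz(F[c],r["location"],z).round())
print(manip.read_state())
E
```

```text
pics
top {'K': array([[537.55895018,   0.        , 283.98867675],
       [  0.        , 537.55895018, 212.99587394],
       [  0.        ,   0.        ,   1.        ]]), 'world_to_cam': array([[ 2.77282298e-02, -9.99474067e-01,  1.68146973e-02,
        -6.36014400e+01],
       [ 9.93119782e-01,  2.94586749e-02,  1.13337044e-01,
        -5.22247021e+02],
       [-1.13772775e-01,  1.35563729e-02,  9.93414304e-01,
        -1.44075831e+03],
       [ 0.00000000e+00,  0.00000000e+00,  0.00000000e+00,
         1.00000000e+00]])}
side {'K': array([[486.24841642,   0.        , 278.18449322],
       [  0.        , 486.24841642, 220.04702063],
       [  0.        ,   0.        ,   1.        ]]), 'world_to_cam': array([[ 9.92022712e-01, -1.24565459e-01, -1.93490404e-02,
        -5.37232747e+02],
       [ 9.83846824e-02,  6.69099835e-01,  7.36631431e-01,
        -1.03135490e+02],
       [-7.88123928e-02, -7.32658759e-01,  6.76017566e-01,
        -1.28157628e+03],
       [ 0.00000000e+00,  0.00000000e+00,  0.00000000e+00,
         1.00000000e+00]])}
ball top 0.72 [288. 222.] [493. -59.  99.]
ball 
[... 1807 characters left out ...]
25249978,  0.61486821, -0.01259088,  1.42335498,  0.00811045,
        1.10338682, -0.04039852]), 'qvel': array([ 6.13408460e-04, -1.38183115e-03, -1.27041158e-03, -1.45005426e-04,
       -7.05045351e-05,  4.13418936e-04,  1.18727174e-03]), 'tau': array([-1.68641041e-04, -4.58818424e+01,  2.09065271e-01, -1.66031688e+01,
       -6.10906421e-02,  1.32324747e-02,  4.33388016e-05]), 'tcp_pos': array([ 187.00319535, -622.51690182,  218.67586074]), 'tcp_rot': array([1.42963138e-05, 9.89372754e-01, 1.45401351e-01, 1.40492240e-05]), 'force': array([-0.31131103,  0.49422901, -0.97767251]), 'moment': array([ 0.01637412,  0.01849785, -0.00176723]), 'grasp_force': 0.0, 'gripper_width': 93.1454142628418}
```

View pics/top0.png

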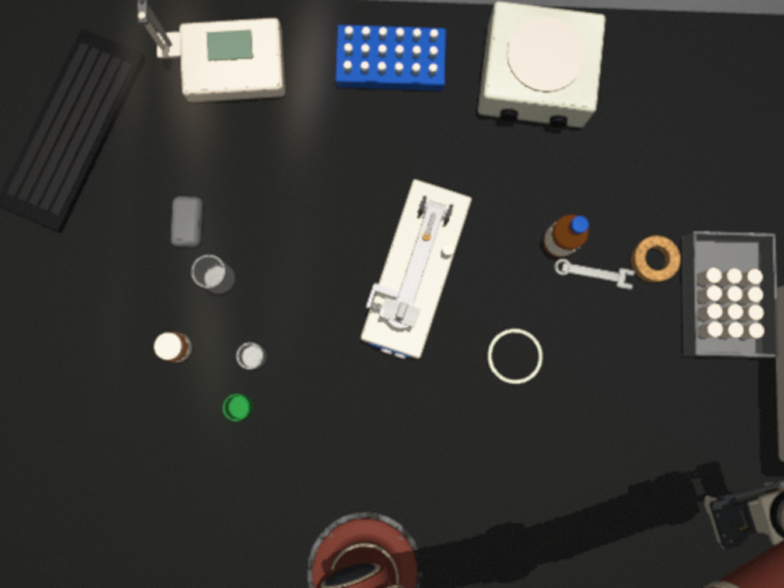

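View pics/side0.png

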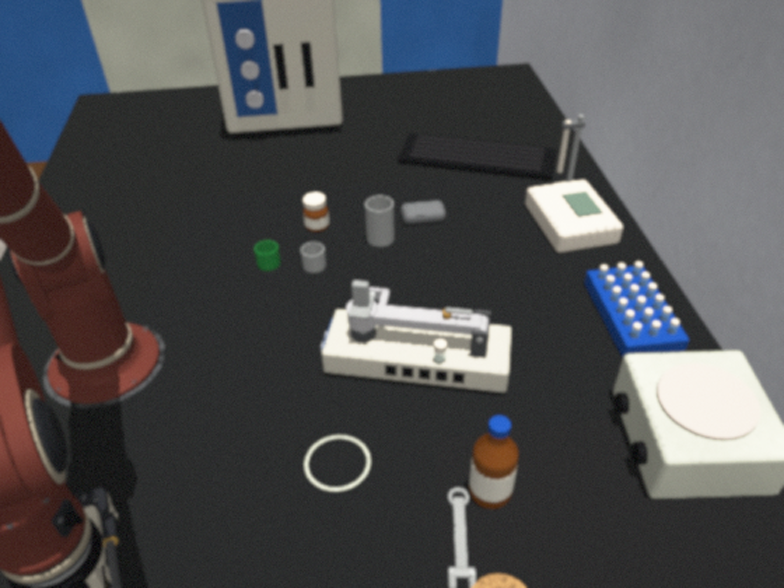

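The steel cup candidates in top-camera px are: steel cup (180,254), green look-alike (169,286) which is excluded, tall beaker (150,195), and jar with lid (122,249). I choose (180,254), at about (406,235) in the world frame. The empty ring is at (368,254). Next I'll move above the cup and check from near.

```bash
cat >> h.py <<'E'
def Q(a): return [0,np.cos(a/2),np.sin(a/2),0]
E
python3 - <<'E'
from h import *
p0=manip.read_state()["tcp_pos"]
for a in (-2.8,-.6,-.3,0,.3,.6,2.8,3.14): 
  for p in ([406,235,260],[424,-278,260]):
    j=manip.solve_ik(p,Q(a)); print(a,p, None if j is None else np.round(j,2))
manip.line_to([p0[0],p0[1],270],max_speed=250)
manip.move_pose([406,235,260],Q(0))
f=manip.grab_frame("wrist"); save(f,"w1.png")
for n in("cup_center",):
  for r in manip.landmark_of(n,"wrist")[:4]: print(n,r["confidence"],np.round(r["location"]),onz(f,r["location"],22.5).round(1))
  for r in manip.look_for(n,"wrist")[:4]: print(n,r["confidence"],np.round(r["bbox"]))
print(manip.read_state()["time_s"])
E
```

```text
-2.8 [406, 235, 260] [ 0.2   0.49 -1.15  1.84  0.5   1.13  0.79]
-2.8 [424, -278, 260] [ 1.26  0.57 -1.15  1.75  0.55  1.2   1.87]
-0.6 [406, 235, 260] [-1.12  0.36  0.75  1.88 -0.28  1.02 -2.42]
-0.6 [424, -278, 260] [ 0.43  0.35  0.15  1.77 -0.06  1.02 -1.57]
-0.3 [406, 235, 260] [ 0.05  0.4  -0.87  1.84  0.35  1.06 -2.83]
-0.3 [424, -278, 260] [ 0.5   0.35  0.06  1.77 -0.02  1.02 -1.31]
0 [406, 235, 260] [ 0.14  0.44 -1.02  1.84  0.43  1.1  -2.61]
0 [424, -278, 260] [ 0.56  0.35 -0.02  1.77  0.01  1.02 -1.04]
0.3 [406, 235, 260] [ 0.17  0.47 -1.09  1.84  0.46  1.11 -2.35]
0.3 [424, -278, 260] [ 0.61  0.35 -0.1   1.77  0.04  1.03 -0.78]
0.6 [406, 235, 260] [ 0.18  0.47 -1.09  1.84  0.47  1.12 -2.06]
0.6 [424, -278, 260] [ 0.66  0.36 -0.17  1.76  0.07  1.03 -0.51]
2.8 [406, 235, 260] [ 0.09  0.42 -0.94  1.84  0.38  1.08  0.23]
2.8 [424, -278, 260] [ 1.03  0.43 -0.72  1.75  0.31  1.08  1.44]
3.14 [406, 235, 260] [ 0.12  0.43 -0.99  1.84  0.41  1.09  0.55]
3.14 [424, -278, 260] [ 1.09  0.45 -0.81  1.75  0.36  1.1   1.73]
cup_center 0.93 [261. 262.] [306.5 255.5  22.5]
cup_center 0.59 [279. 183.] [402.4 233.   22.5]
cup_center 0.92 [281. 184.  46.  47.]
cup_center 0.71 [261. 266.  46.  54.]
4.9083
```

View pics/w1.png

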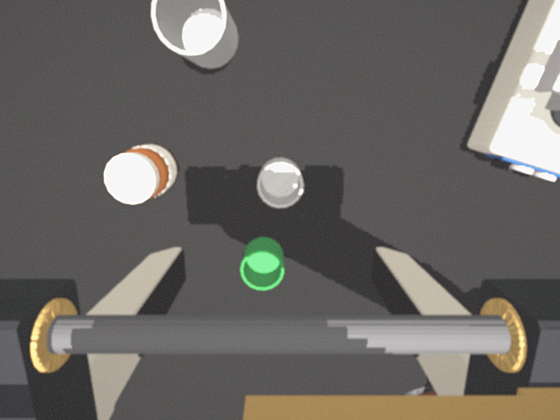

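The close view confirms it: the short steel cup is at px (281,183), alone, with the green look-alike at (262,262), the jar at (140,175) and the beaker at (195,25). I'll grasp it and carry it to the ring.

```bash
python3 - <<'E'
from h import *
F={c:manip.grab_frame(c) for c in("top","side")}
for c,px in(("top",(368.2,254.3)),("side",(241.4,330.7))): print(c,onz(F[c],px,0).round(1))
s=np.mean([onz(F["top"],(368.2,254.3),0),onz(F["side"],(241.4,330.7),0)],0); print(s)
manip.line_to([403,233,90],max_speed=200)
manip.line_to([403,233,14],max_speed=100)
manip.grip(40,15); st=manip.read_state(); print(st["gripper_width"],st["grasp_force"],st["force"])
manip.line_to([403,233,250],max_speed=200)
st=manip.read_state(); print(st["gripper_width"],st["grasp_force"])
if st["gripper_width"]>45:
    manip.move_pose([s[0],s[1],250],Q(0))
    st=manip.read_state(); print(st["gripper_width"],st["tcp_pos"],st["joint_positions"].round(2),st["time_s"])
    f=manip.grab_frame("top"); save(f,"t2.png",(250,150,500,337),3)
E
```

```text
top [ 418.9 -285.9    0. ]
side [ 421.5 -284.2    0. ]
[ 420.18586117 -285.05036039    0.        ]
49.66602375087314 15.000061928294599 [-0.66208378 -0.45673275  0.21459832]
49.74783493599344 14.999795914627612
49.72340885438789 [ 420.99065681 -283.56598973  250.10422141] [ 0.96  0.41 -0.59  1.77  0.26  1.04 -1.29] 10.8833
```

View pics/t2.png

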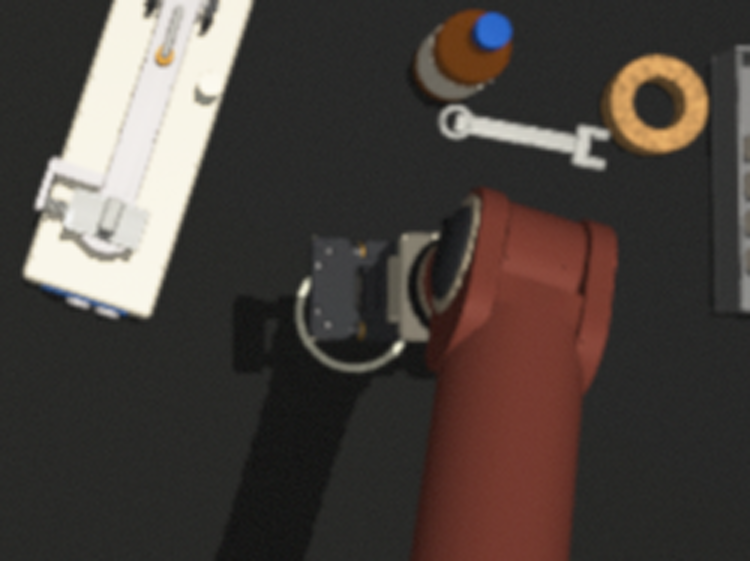

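```bash
python3 - <<'E'
from h import *
manip.line_to([420.2,-285,60],max_speed=200)
manip.line_to([420.2,-285,14.5],max_speed=60)
st=manip.read_state(); print(st["force"])
manip.grip(85)
manip.line_to([420.2,-285,280],max_speed=200)
for a in(-.31,2.83):
  for p in ([488,-55,300],[488,-55,141],[560,-60,245]):
    j=manip.solve_ik(p,Q(a)); print(a,None if j is None else np.round(j,2))
manip.move_pose([470,-60,300],Q(-.31))
f=manip.grab_frame("wrist"); save(f,"w3.png",s=1.4)
D={"wrist":f,"top":manip.grab_frame("top"),"side":manip.grab_frame("side")}
for n,z in dict(latch_grip=160,ball=99,gas_arm=105,cup_center=22.5,spot_center=0).items():
  for c in D:
    for r in manip.landmark_of(n,c)[:2]: print(n,c,round(r["confidence"],2),np.round(r["location"]),onz(D[c],r["location"],z).round(1))
save(D["top"],"t3.png",(250,150,500,337),3)
st=manip.read_state();print(st["joint_positions"].round(2),st["time_s"],st["force"])
E
```

```text
[ 0.3740283   0.28609885 -1.54600011]
-0.31 [ 0.51  0.34 -0.61  1.73  0.21  1.14 -2.04]
-0.31 [ 0.41  0.52 -0.5   1.96  0.36  0.75 -2.18]
-0.31 [ 0.42  0.5  -0.55  1.63  0.29  1.09 -2.09]
2.83 [ 0.88  0.57 -1.32  1.72  0.57  1.31  0.71]
2.83 [ 0.78  0.75 -1.18  1.95  0.83  1.03  0.47]
2.83 [ 0.75  0.74 -1.26  1.62  0.73  1.32  0.64]
latch_grip wrist 0.67 [263. 185.] [486.  -53.1 160. ]
latch_grip side 0.74 [256. 209.] [483.4 -52.2 160. ]
ball wrist 0.72 [265. 175.] [484.3 -52.4  99. ]
ball top 0.61 [285. 224.] [487.3 -51.6  99. ]
ball side 0.73 [256. 227.] [480.3 -52.9  99. ]
gas_arm top 0.72 [311. 147.] [ 692.4 -112.8  105. ]
gas_arm top 0.59 [122. 248.] [411.6 365.4 105. ]
gas_arm side 0.69 [344. 233.] [ 691.6 -109.2  105. ]
gas_arm side 0.62 [255. 230.] [477.3 -69.7 105. ]
cup_center wrist 0.85 [464. 157.] [ 419.3 -284.1   22.5]
cup_center top 0.85 [366. 254.] [ 418.6 -277.1   22.5]
cup_center top 0.77 [171. 287.] [315.3 250.6  22.5]
cup_center side 0.87 [190. 181.] [305.1 264.5  22.5]
cup_center side 0.68 [256. 227.] [483.3  29.2  22.5]
spot_center side 0.58 [224. 150.] [413.  448.6   0. ]
[ 0.54  0.31 -0.61  1.77  0.19  1.13 -2.02] 17.0 [-0.283019   -0.32829823  0.23049144]
```

View pics/w3.png

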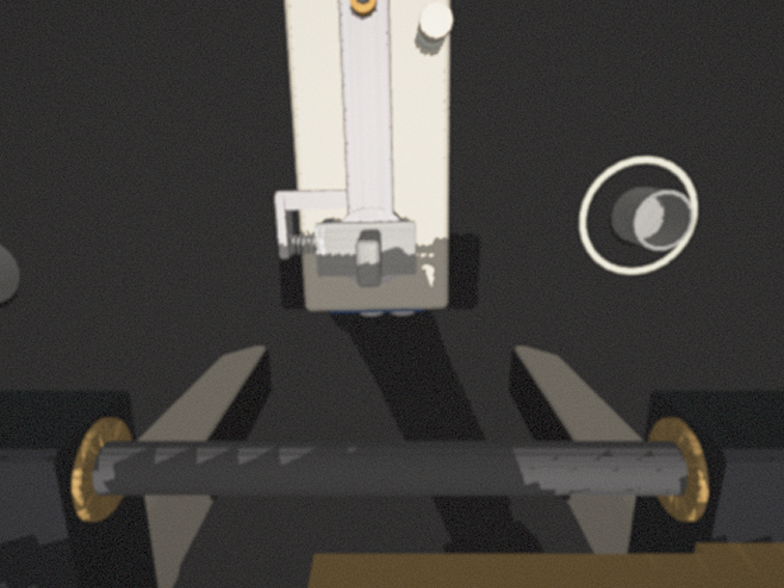

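View pics/t3.png

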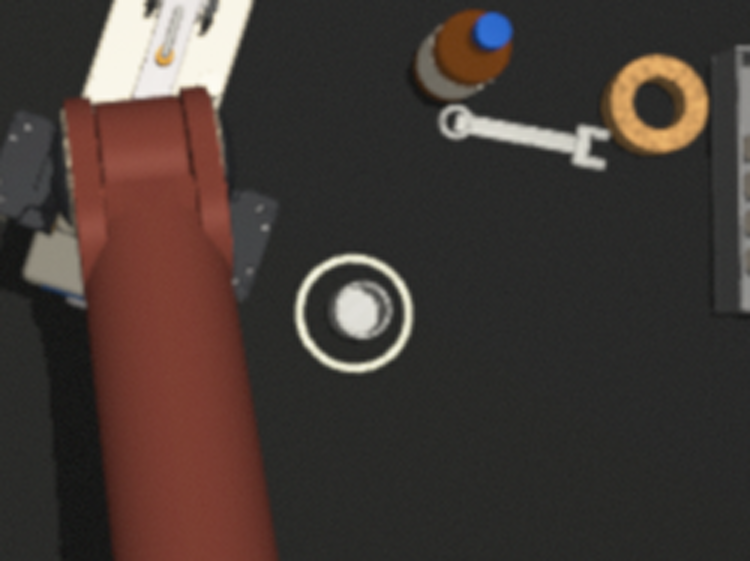

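The cup stands inside the ring in both views (wrist px (475,155), top crop (360,310)). The latch tab is at wrist px (263,184), with the spring and leg on its left (+y). I'll grip the tab and pull it step by step, reading the force.

```bash
cat >> h.py <<'E'
from scipy.spatial.transform import Rotation as R
YAW=-.29
ux=np.array([np.cos(YAW),np.sin(YAW),0]);uy=np.array([-np.sin(YAW),np.cos(YAW),0]);uz=np.array([0,0,1.])
G0=np.array([485.3,-52.3,160.])
Rd=R.from_quat(np.roll(Q(YAW),-1))
def arc(th,pull,base=G0,frac=1.):
    "TCP pose holding the tab with the gas arm at th; base = grip centre at th=0, latch home"
    c,s=np.cos(th),np.sin(th)
    g=base+ux*(210-210*c+55*s)+uz*(210*s+55*c-55)+uy*pull
    r=R.from_rotvec(uy*th*frac)*Rd
    return g+19*r.apply([0,0,1]),np.roll(r.as_quat(),1)
def fl(): 
    s=manip.read_state();f=s["force"];return np.round([f@ux,f@uy,f[2],s["gripper_width"],s["grasp_force"],s["time_s"]],1)
E
python3 - <<'E'
from h import *
for th in(0,.3,.56):
  for fr in(1,.5,0):
    j=manip.solve_ik(*arc(th,12,frac=fr)); print(th,fr,None if j is None else np.round(j,2))
p,q=arc(0,0)
manip.grip(44)
manip.move_pose(p+[0,0,60],q)
manip.line_to(p,max_speed=80); print(fl())
manip.grip(8,6); print(fl())
manip.grip(8,40); print(fl())
for d in(4,8,12):
    manip.line_to(arc(0,d)[0],max_speed=30); print(d,fl())
f=manip.grab_frame("side"); save(f,"s4.png",(190,140,390,290),4)
E
```

```text
0 1 [ 0.4   0.52 -0.53  1.96  0.38  0.76 -2.21]
0 0.5 [ 0.4   0.52 -0.53  1.96  0.38  0.76 -2.21]
0 0 [ 0.4   0.52 -0.53  1.96  0.38  0.76 -2.21]
0.3 1 [ 0.44  0.63 -0.6   1.6   0.23  1.29 -2.07]
0.3 0.5 [ 0.45  0.56 -0.59  1.71  0.27  1.12 -2.09]
0.3 0 [ 0.44  0.48 -0.58  1.82  0.32  0.93 -2.14]
0.56 1 [ 0.4   0.79 -0.59  1.24  0.18  1.74 -2.03]
0.56 0.5 [ 0.43  0.63 -0.6   1.45  0.23  1.42 -2.04]
0.56 0 [ 0.45  0.49 -0.59  1.67  0.3   1.08 -2.09]
[ 0.7 -0.  -0.7 44.5  0.  19.2]
[ 0.  -3.3  2.1 13.8  6.  19.8]
[-1.2 -4.4  2.9 13.9 40.  20. ]
4 [-0.  -5.5  3.9 13.4 40.  20.3]
8 [-0.4 -7.2  4.3 13.9 40.  20.6]
12 [-1.1 -9.2  5.3 13.5 40.  20.9]
```

View pics/s4.png

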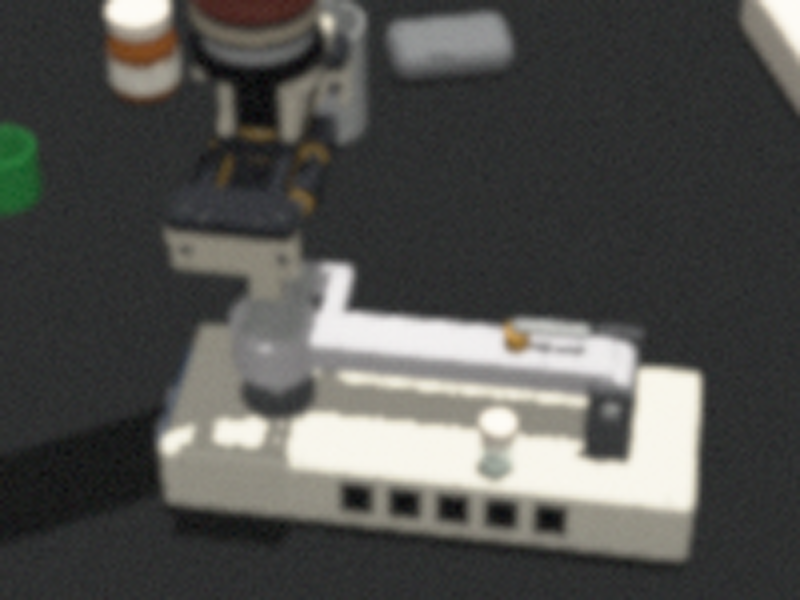

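The latch reads 9.2 N, which matches about 11 mm of pull, past the 9 mm clearance. I'll lift along the arc with the force watched.

```bash
python3 - <<'E'
from h import *
for th in np.r_[.03:.601:.03]:
    p,q=arc(th,12); manip.line_to(p,q,max_speed=40); v=fl(); print(round(th,2),v)
    if abs(v[2])>25 or abs(v[0])>25: print("stop");break
f=manip.grab_frame("side"); save(f,"s5.png",(190,110,390,260),4)
for r in manip.landmark_of("socket","side")[:2]: print(r)
E
```

```text
0.03 [-1.7 -8.7  1.7 13.6 40.  21.2]
0.06 [-2.2 -8.4  0.6 13.9 40.  21.5]
0.09 [-1.5 -9.1  1.  13.8 40.  21.8]
0.12 [-1.5 -8.3  1.1 13.9 40.  22.2]
0.15 [-2.4 -8.2  0.4 13.6 40.  22.5]
0.18 [-2.5 -8.   1.4 13.4 40.  22.8]
0.21 [-2.9 -9.   1.1 13.5 40.  23.1]
0.24 [-2.9 -8.7  2.1 13.7 40.  23.4]
0.27 [-3.3 -8.7  2.8 13.8 40.  23.7]
0.3 [-3.1 -8.1  2.  13.7 40.  24. ]
0.33 [-2.5 -8.5  3.8 13.9 40.  24.3]
0.36 [-2.8 -9.3  3.6 13.4 40.  24.6]
0.39 [-4.5 -8.3  3.3 13.6 40.  24.9]
0.42 [-3.8 -8.4  3.7 13.7 40.  25.2]
0.45 [-3.3 -9.5  3.6 13.9 40.  25.5]
0.48 [-2.9 -8.6  3.4 13.8 40.  25.8]
0.51 [-2.9 -9.4  3.2 13.9 40.  26.2]
0.54 [-3.8 -8.7  3.9 13.6 40.  26.5]
0.57 [-3.8 -8.   3.2 13.8 40.  26.8]
0.6 [-3.5 -8.8  4.3 14.  40.  27.1]
{'location': [268.9, 191.1], 'confidence': 0.9}
```

View pics/s5.png

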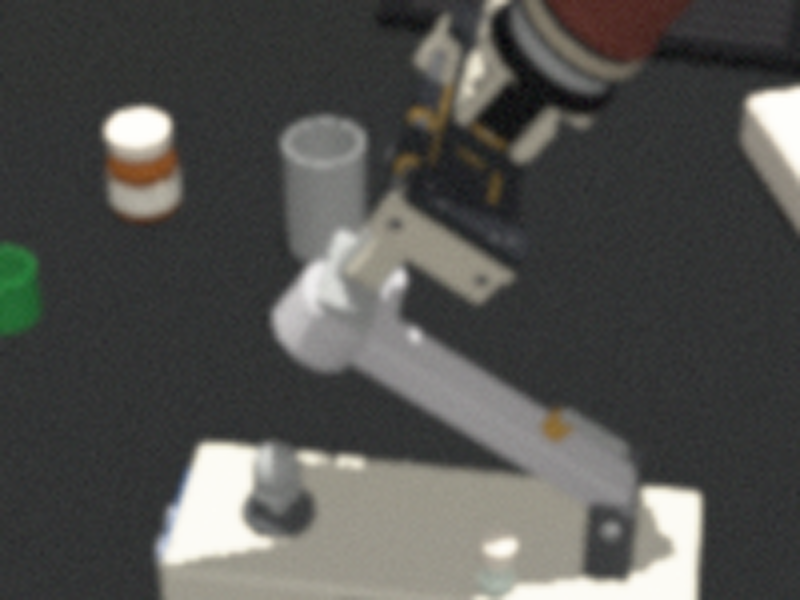

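The arm is lifted clear of the ball (crop px (280,465)), with the socket head at about (325,315) and the tab still held. I'll check the height and that it's stable, then hand in.

```bash
python3 - <<'E'
from h import *
def hz():
    f=manip.grab_frame("side"); l=manip.landmark_of("socket","side")[0]["location"]
    o,d=ray(f,l); t=((G0-o)@uy)/(d@uy); return (o+t*d).round(1)
a=hz(); manip.hold(1.); b=hz(); print(a,b,fl())
if min(a[2],b[2])>205 and abs(b[2]-a[2])<6: print(manip.finish_job())
E
```

```text
[515.6 -61.4 217.6] [513.2 -60.6 213.1] [-3.3 -8.9  3.9 14.1 40.  28.4]
the job is handed in; nothing more can be done
None
```

The steel cup stands upright inside the painted ring. The gas arm is unlatched and held up with its socket about 115 mm above the ball, and the job was handed in at about 28 s.

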